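# Set out both shaver heads for cleaning

## Task

The foil shaver's two clip-on heads are due for a clean: stand both upright, cutters up, on the floor of the shallow steel tray, set down rather than dropped, and not crushed in the grip, for their shells are thin. The foil head is on the shaver that leans in its charging stand: squeeze its release button in and keep it in while you pull the head straight off along the shaver, leaving the shaver body seated in its stand and never pressing on the delicate foils. The trimmer head is at the bottom of the bin, under a comb: lay the comb flat on the table to get at it, and leave the clipper, the bottle and the tray's brush as they lie.

Things in the scene. Friction and masses are not known exactly. Their poses are not given: they have to be found in the camera images.
- stand: Grey charging stand, fixed to the table: a flat foot 125 x 100 mm, 12 mm thick, carrying an open pocket that leans 25 degrees from vertical towards the stand's -x side (the shaver in it, with its play, 26 to 28 degrees). Origin: centre of the foot's underside, z up. The pocket floor's centre (point stand_seat) lies 25 mm along +x and 30 mm up; the pocket is 40 mm deep along the lean.
- stand_seat (a point): Centre of the pocket floor, where the foot of the seated shaver rests.
- handle: Black shaver body, 300 g, standing loose in the stand's pocket, with slight play, held by its weight alone. Origin: centre of its foot; z along the shaver to its head, +x its front with the thumb switch. Grip 30 (x) x 44 (y) mm up to z = 120, then a neck 22 x 42 mm (last 5 mm 25 x 48) to the shoulder at z = 150, where the head sits; a hollow stub 21 x 41 mm rises 13 mm higher, inside the head.
- handle_foot (a point): Centre of the shaver body's foot (the origin of handle); coincides with stand_seat when seated.
- head: Clip-on foil head, about 85 g: thin black shell 28 (x) x 48 (y) x 36 (z) mm that cracks if pinched over 70 N, steel foils on top, 47 mm in all. Origin: centre of its flat open underside, which rests on the shaver's shoulder while clipped and on which it can stand; z to the foils, +x the front with the button. It sits 13 mm over the stub with 1 mm clearance and comes off along its own +z.
- foil: The two delicate steel foils side by side on top of the head, 21 (x) x 39 (y) mm, from 36 to 47 mm above the head's underside, set back about 3.5 mm from the front and back faces of the shell. Same origin and axes as head.
- release_button (a joint): Travel of the release button in m: 0 out (latched), grows as it is pressed in towards the head's -x. Its tooth clears the catch beyond 0.0037; flush with the shell at 0.005; stop at 0.0055. Spring: 8 N to start, 18 N flush; it pops out when let go. The back of the shell, opposite, is plain.
- button_face (a point): Centre of the outer face of the release button, a grey pad 18 (y) x 12 (z) mm standing 5 mm proud of the head's front (+x) face, 24 mm above the head's underside.
- tray: Shallow steel tray, fixed, 190 (x) x 140 (y) mm outside, walls 2.5 mm thick and 19 mm high with a narrow rim, floor 2 mm thick. Origin: centre of its underside, z up. Room for both heads side by side, next to the brush.
- brush: Small black cleaning brush lying in the tray along its +y wall, 95 mm long (x), 12 mm wide, 11 mm high. Origin: underside, near the middle. To be left alone.
- clipper: Hair clipper lying on the table, 205 (along its x) x 46 x 38 mm. Origin: centre of its underside. To be left alone.
- bottle: White plastic bottle, 48 mm diameter, 120 mm high, standing. Origin: centre of its underside. To be left alone.
- comb: Flat black barber's comb, 205 (y) x 32 (x) mm, 5 mm thick, 30 g, lying loose across the rim of the bin over the trimmer head. Origin: centre of its underside, z up. The table between the bin and the robot is clear, room to lay it down.
- trimmer_head: Clip-on trimmer head, loose, standing on the floor of the bin, about 85 g: the same thin black shell as the foil head (no pinch over 70 N), 28 (x) x 48 (y) x 36 (z) mm, with a single toothed steel blade on top, 47 mm in all, and the same sprung grey button 5 mm proud of its +x face, 24 mm up. Origin: centre of its flat underside, z up.
- bin: White plastic accessories bin, fixed, open on top, 160 (x) x 180 (y) mm outside, 53 mm high, walls and floor 3 mm. Origin: centre of its underside, z up. The trimmer head stands near its middle, a guard comb lies along its +x wall.
- guard: Black clipper guard comb, 34 (x) x 44 (y) x 20 mm, lying in the bin. Origin: centre of its underside. Not needed.
Not all that is in view belongs to the job. Leave any purple, red or turquoise look-alike of the trimmer_head alone.

How it is judged:
By the outcome, as a careful person would: the job done as asked, in the order asked, and still so for the second after the job is handed in, with the robot touching nothing.
It also fails if it takes over 61 s, if anything falls off the work surface, if the arm or the gripper's body presses on something with over 40 N, if the wrist force passes 120 N, or if a joint passes its speed limit or range.

## Robot

A 6-joint arm with a two-finger parallel gripper is mounted at the origin on the work surface. World frame = base frame: x ahead of the robot, y to its left, z up, the work surface at z = 0. Lengths are in m, angles in rad, forces in N, time in s.
With the tool pointing down it reaches from about 0.3 to 0.775 m from the base axis. Payload 14.6 kg.
Tool frame: the origin (TCP) lies at the very end of the fingers, on their centre line; the grasp point (between the pads) lies 19 mm behind it; z points along the fingers, y is the line along which they close (so a half turn about z gives the same grasp; the last joint's range is limited). The gripper opens to 94 mm and grips with 3 to 60 N. Pads are 16 mm wide; open, the fingers measure 119 mm over their backs; the gripper's body (75 mm by 177 mm) begins 78 mm behind the grasp point.
Start: joints at [1.104, 0.3, 1.521, -0, 1.321, -0.067], TCP at [0.214, 0.507, 0.205] pointing down, gripper open.
Joint ranges: [-3.03, 3.03], [-0.79, 2.21], [0.23, 2.52], [-1.04, 4.18], [0, 3.07], [-2.55, 2.55]. Speed limits (rad/s): [2.22, 2.22, 2.57, 3.14, 3.14, 3.14].

## Interface

Orientations are given as [roll, pitch, yaw] about the fixed x, y, z axes, in that order (R = Rz(yaw) Ry(pitch) Rx(roll)).
In Python, from station import ctrl gives the robot as it stands.
- The arm moves only by the tool carry_out, never from a script. Its argument "motion" is text: rows parted by semicolons, each of 7 numbers parted by spaces: the shift along the world's x, y, z in m, then the turn, a rotation vector about the world's x, y, z in degrees, then the closure in counts, from 0 (fully open) to 255 (shut). In form: dx dy dz wx wy wz hand; .... A call has 1 to 20 rows; each row shifts and turns the commanded pose from where the row before left it; what a row does not reach is not made up. A row lasts 1/12 s, in which the tool goes at most 41.7 mm and 7.16 degrees, less where a joint would pass 70% of its speed; a pose out of reach is approached as far as the arm can. A call is refused whole if a number of a shift passes 0.0417 or a number of a turn 7.16, either way. A call with a gripper value outside its range is refused whole. The fingers move at their own pace and stop on an object; "grip_force" is the grip in N (left out, the last holds). Time passes only in rows, so rows that do not move let the fingers close. It gives the time, the measured TCP pose, the force, the opening and the grip force at its end, in the units of the state.
- ctrl.get_obs(): the state, without advancing time (a new reading comes with each control period).
- ctrl.camera(name): name is "scene" or "top" or "wrist"; returns a dict with "pixels" (480x640x3 uint8, red, green, blue), "range_z" (480x640 float32, m along the optical axis (not along the pixel's ray), 0 where there is no reading), "K" (3x3 intrinsics, pixels), "position" and "attitude" of the camera in the world. Camera axes: x right, y up, looking along -z (the intrinsics and any distortion apply to the point x, -y, -z); pixel columns grow to the right and rows downward; lengths in m; the calibration is good to about 2 mm. A picture is of the moment at which its call begins.
- ctrl.hand_in(): hands the job in; it is judged then, once.
The state is a dict: "time_s": time; "qpos": joint angles; "joint_vel": joint speeds; "tau": joint torques, N m; "ee_pos": TCP position; "eef_rot": TCP orientation; "force": force on the tool from outside, world axes, zero at the start; "moment": the same for the moment, N m; "grip_width": finger opening in m; "grip_force": force on a finger pad.
Only numpy, scipy, OpenCV 4.12 (cv2) and the standard library are available. Lean on these libraries where they do the work, as an engineer would, in place of code of your own. Each camera call takes 0.05 s, during which the arm holds its last target. There are 200 camera calls.

## Working session

There is one attempt and no reset: what is moved stays moved. The work goes in short steps, Python scripts to look and compute and a tool call to move; the robot and the scene stay as the last step left them, time stands still between calls to the robot, and variables do not carry over. Pictures are saved under pics/ and viewed, at most 11 in all, crops included, and the job is handed in when it is done.

Besides the shell and the picture viewer there is one more tool, called after "Call:" as name(argument=value, ...) on one line, values as JSON. carry_out: Moves the arm, as the interface text tells. Its arguments: {"type":"object","properties":{"motion":{"type":"string"},"grip_force":{"type":"number"}},"required":["motion"]}

```bash
ls; mkdir -p pics
cat > h.py <<'E'
import numpy as np,cv2
from station import ctrl
from scipy.spatial.transform import Rotation as R
def cam(n,save=None):
    c=ctrl.camera(n)
    if save: cv2.imwrite('pics/'+save,c['pixels'][:,:,::-1])
    np.savez('last_'+n+'.npz',**{k:np.array(v) for k,v in c.items()})
    return c
def cloud(c):
    K=np.array(c['K']);z=np.array(c['range_z']);v,u=np.mgrid[0:480,0:640]
    P=np.stack([(u-K[0,2])/K[0,0]*z,-(v-K[1,2])/K[1,1]*z,-z],-1)
    A=np.array(c['attitude'])
    M=A if A.shape==(3,3) else (R.from_euler('xyz',A).as_matrix() if A.size==3 else None)
    W=P@M.T+np.array(c['position']); W[z==0]=np.nan
    return W
E
python3 - <<'E'
from h import *
for n in ['scene','top']:
    c=cam(n,n+'0.png'); print(n,c['K'],c['position'],c['attitude'],[k for k in c])
    W=cloud(c); print(W[240,320],W[400,320])
print(ctrl.get_obs())
E
```

```text
pics
scene [[459.73540364   0.         321.94815277]
 [  0.         459.73540364 247.61874301]
 [  0.           0.           1.        ]] [1.02354328 0.399329   0.5974343 ] [0.89674678 0.024303   2.28349684] ['pixels', 'range_z', 'K', 'position', 'attitude']
[ 0.45086279 -0.12023825  0.0008801 ] [0.76986868 0.15947321 0.06145859]
top [[528.39428702   0.         322.53134737]
 [  0.         528.39428702 240.94121547]
 [  0.           0.           1.        ]] [0.43380247 0.00228488 1.06243377] [ 0.15361142  0.00313048 -1.57478507] ['pixels', 'range_z', 'K', 'position', 'attitude']
[0.59176895 0.00969956 0.05428315] [0.28563377 0.01111179 0.00144972]
{'time_s': 0.1, 'qpos': array([ 1.10439983e+00,  3.00389809e-01,  1.52150115e+00,  8.90327213e-07,
        1.32071644e+00, -6.65651861e-02]), 'joint_vel': array([-2.80952916e-03, -8.65865314e-05, -2.58231588e-03, -1.79636132e-04,
       -1.28334689e-03, -8.05203313e-04]), 'tau': array([ 6.29359620e-04, -5.32636464e+01, -3.53290057e+01,  7.09445472e-02,
        2.34476494e-02, -7.98123688e-05]), 'ee_pos': array([0.21397463, 0.5064178 , 0.20496474]), 'eef_rot': array([-3.14058022e+00, -6.83568113e-05,  2.74176109e+00]), 'force': array([-0.21795057, -0.66424699, -0.59445414]), 'moment': array([-0.05813178,  0.00800427,  0.01012546]), 'grip_force': 0.0, 'grip_width': 0.09390677407925972}
```

View pics/top0.png

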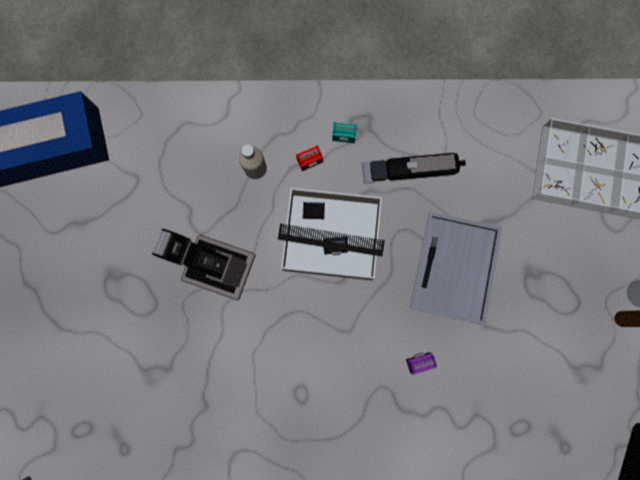

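View pics/scene0.png

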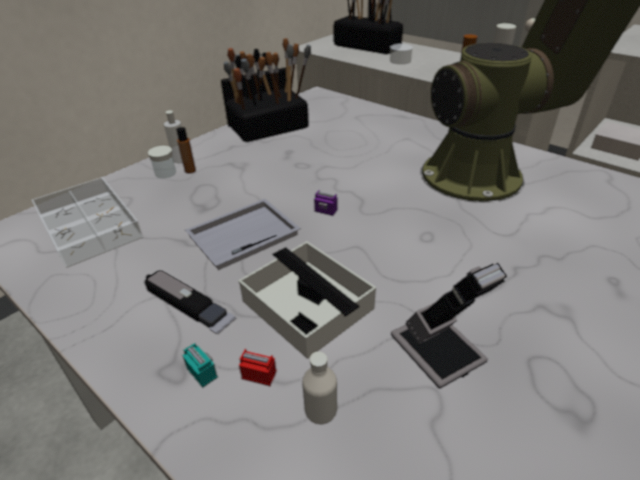

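The top view shows the shaver head at about (172,243), the comb from (281,232) to (383,247), the trimmer under it at about (335,245), the guard at (314,210), the bin centred on (332,234) and the tray on (456,268). Trimmer look-alikes are red (309,157), teal (344,131) and purple (421,363). The black one in the bin under the comb fits the description.

Run:
```python
import cv2,numpy as np
from h import *
c=np.load('last_top.npz');I=np.array(c['pixels'])[:,:,::-1]
a=cv2.resize(I[220:310,145:265],(800,600),interpolation=cv2.INTER_CUBIC)[:, :]
b=cv2.resize(I[180:285,272:392],None,fx=5,fy=5,interpolation=cv2.INTER_CUBIC)
a=cv2.resize(I[220:305,145:265],None,fx=5,fy=5,interpolation=cv2.INTER_CUBIC)[:,:]
cv2.imwrite('pics/ca.png',a);cv2.imwrite('pics/cb.png',b)
W=cloud(c)
for n,(u,v) in dict(bin1=(291,190),bin2=(381,197),bin3=(375,278),bin4=(284,270),combL=(283,232),combR=(381,247),combM=(312,237),trays=(430,214),t2=(498,222),t3=(487,322),t4=(412,309),floor=(460,280),fl2=(470,250)).items(): print(n,W[v,u].round(4))
# shaver points
m=(W[...,2]>0.03)&(W[...,1]>0.12)&(W[...,1]<0.4)&(W[...,0]>0.4)&(W[...,0]<0.62)
P=W[m]
for z0 in np.arange(0.03,0.22,0.015):
    q=P[(P[:,2]>=z0)&(P[:,2]<z0+.015)]
    if len(q): print(round(z0,3),len(q),q.mean(0).round(4),q.min(0).round(3),q.max(0).round(3))
```

```text
bin1 [0.6921 0.0664 0.0508]
bin2 [ 0.6768 -0.11    0.0525]
bin3 [ 0.5222 -0.1001  0.0026]
bin4 [0.5382 0.0821 0.0117]
combL [0.6167 0.0854 0.0024]
combR [ 0.5771 -0.1074  0.058 ]
combM [0.597  0.025  0.0589]
trays [ 0.6494 -0.2117  0.0186]
t2 [ 0.6362 -0.3544 -0.0017]
t3 [ 0.434  -0.3208  0.0005]
t4 [ 0.4603 -0.1736 -0.0044]
floor [ 5.176e-01 -2.710e-01  2.000e-04]
fl2 [ 0.5778 -0.2927  0.0046]
0.03 135 [0.5297 0.1719 0.0383] [0.505 0.159 0.03 ] [0.557 0.218 0.045]
0.045 170 [0.5334 0.1809 0.0533] [0.508 0.163 0.045] [0.573 0.228 0.06 ]
0.06 297 [0.5376 0.1887 0.0686] [0.509 0.17  0.06 ] [0.57  0.224 0.075]
0.075 143 [0.5391 0.1958 0.0822] [0.512 0.177 0.075] [0.567 0.217 0.09 ]
0.09 145 [0.5416 0.2037 0.0975] [0.523 0.194 0.09 ] [0.567 0.23  0.104]
0.105 141 [0.5454 0.21   0.1126] [0.526 0.2   0.105] [0.57  0.242 0.12 ]
0.12 186 [0.5466 0.2185 0.1276] [0.528 0.207 0.12 ] [0.577 0.248 0.135]
0.135 225 [0.5509 0.2267 0.1418] [0.531 0.215 0.135] [0.573 0.241 0.15 ]
0.15 143 [0.5542 0.2355 0.157 ] [0.534 0.227 0.15 ] [0.576 0.272 0.165]
0.165 175 [0.5551 0.2412 0.1738] [0.533 0.23  0.165] [0.579 0.28  0.18 ]
0.18 177 [0.5582 0.2471 0.1882] [0.535 0.235 0.18 ] [0.581 0.285 0.195]
0.195 540 [0.5627 0.2617 0.2028] [0.537 0.243 0.195] [0.59  0.286 0.21 ]
0.21 30 [0.5671 0.2622 0.211 ] [0.544 0.254 0.21 ] [0.585 0.272 0.215]
```

View pics/ca.png

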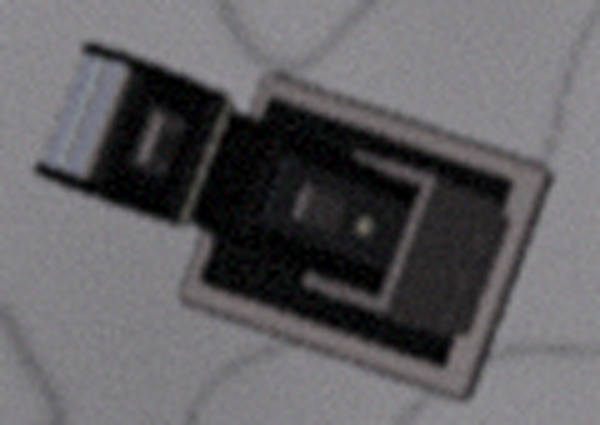

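View pics/cb.png

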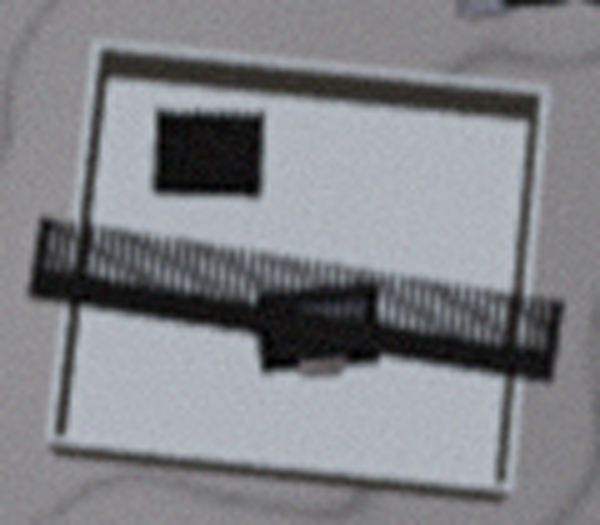

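The crops show the release button facing up on the leaning head at about (176,248), front face up. The trimmer centre is about (336,245), with its button towards the robot. The comb's free part is left of the trimmer.

```bash
cat >> h.py <<'E'
def ray(c,u,v,z):
    K=np.array(c['K']);M=R.from_euler('xyz',np.array(c['attitude'])).as_matrix();p=np.array(c['position'])
    d=M@np.array([(u-K[0,2])/K[0,0],-(v-K[1,2])/K[1,1],-1]); return p+d*(z-p[2])/d[2]
E
python3 - <<'E'
from h import *
from scipy.optimize import least_squares
c=np.load('last_top.npz');W=cloud(c)
f=lambda off,pts,z:np.array([ray(c,off[0]+x/5,off[1]+y/5,z) for x,y in pts])
def rect(n,Q): 
    print(n,Q.mean(0).round(4),[np.round(np.linalg.norm(Q[i]-Q[i-1]),3) for i in range(4)],[round(np.degrees(np.arctan2(*(Q[i]-Q[i-1])[[1,0]])),1) for i in range(4)])
S=f((145,220),[(270,72),(552,172),(470,397),(184,300)],.012);rect('stand',S)
rect('bin',f((272,180),[(97,42),(548,90),(510,495),(52,448)],.053))
rect('comb',f((272,180),[(43,217),(563,300),(551,380),(30,297)],.058))
rect('trim',f((272,180),[(258,293),(374,282),(380,355),(265,370)],.039))
rect('guard',f((272,180),[(157,110),(265,113),(260,196),(153,192)],.02))
rect('tray',np.array([ray(c,u,v,.019) for u,v in [(429,214),(501,223),(487,322),(411,309)]]))
for n,u,v in [('brush',435,237),('brush',426,287),('purple',421,363)]: print(n,ray(c,u,v,.01).round(3))
# shaver fit: points above z .06 near; box surface distance with yaw, lean, seat
m=(W[...,2]>0.075)&(W[...,1]>0.12)&(W[...,1]<0.4)&(W[...,0]>0.4)&(W[...,0]<0.62)
m=cv2.erode(m.astype(np.uint8),np.ones((3,3)))>0
P=W[m]
boxes=[((-.015,-.022,0),(.015,.022,.12)),((-.011,-.021,.12),(.011,.021,.145)),((-.0125,-.024,.145),(.0125,.024,.15)),((-.014,-.024,.15),(.014,.024,.186)),((-.0105,-.0195,.186),(.0105,.0195,.197)),((.014,-.009,.168),(.019,.009,.18))]
def Rm(y,l): 
    return R.from_euler('z',y).as_matrix()@R.from_euler('y',-l).as_matrix()
def sd(p):
    r=Rm(p[3],p[4]);q=(P-p[:3])@r;D=[]
    for a,b in boxes:
        e=np.maximum(np.array(a)-q,q-np.array(b));D.append(np.linalg.norm(np.maximum(e,0),axis=1)+np.minimum(e.max(1),0))
    return np.min(D,0)
y0=np.arctan2(*(S[2]-S[3])[[1,0]]); y0=np.radians(-110)
x0=np.r_[S.mean(0)[:2]+.025*np.array([np.cos(y0),np.sin(y0)]),.03,y0,np.radians(27)]
print('x0',x0)
for fixed in (False,True):
    s=least_squares(lambda p:sd(np.r_[p[:2],.03,p[2:]] if fixed else p),x0[[0,1,3,4]] if fixed else x0,loss='soft_l1',f_scale=.002)
    p=np.r_[s.x[:2],.03,s.x[2:]] if fixed else s.x
    r=Rm(p[3],p[4]);print(p.round(4),np.degrees(p[3:]),'res',np.median(abs(s.fun)),'head',(p[:3]+.15*r[:,2]).round(4),'axis',r[:,2].round(3),'x',r[:,0].round(3),'tcp',(p[:3]+.155*r[:,2]).round(4))
E
```

```text
stand [0.545  0.2124 0.012 ] [np.float64(0.097), np.float64(0.122), np.float64(0.095), np.float64(0.121)] [np.float64(-18.8), np.float64(-109.8), np.float64(160.9), np.float64(71.3)]
bin [ 0.6051 -0.0142  0.053 ] [np.float64(0.161), np.float64(0.178), np.float64(0.16), np.float64(0.176)] [np.float64(-5.9), np.float64(-96.5), np.float64(173.6), np.float64(83.9)]
comb [ 0.5918 -0.0119  0.058 ] [np.float64(0.032), np.float64(0.203), np.float64(0.031), np.float64(0.203)] [np.float64(-8.6), np.float64(-99.5), np.float64(170.3), np.float64(80.6)]
trim [ 0.5842 -0.0212  0.039 ] [np.float64(0.031), np.float64(0.046), np.float64(0.029), np.float64(0.045)] [np.float64(4.9), np.float64(-84.8), np.float64(-176.0), np.float64(97.2)]
guard [0.6573 0.0223 0.02  ] [np.float64(0.034), np.float64(0.044), np.float64(0.034), np.float64(0.043)] [np.float64(-2.6), np.float64(-91.9), np.float64(176.4), np.float64(87.6)]
tray [ 0.5433 -0.2615  0.019 ] [np.float64(0.194), np.float64(0.145), np.float64(0.2), np.float64(0.15)] [np.float64(-12.4), np.float64(-97.6), np.float64(169.0), np.float64(80.1)]
brush [ 0.604 -0.222  0.01 ]
brush [ 0.503 -0.2    0.01 ]
purple [ 0.356 -0.186  0.01 ]
x0 [ 0.53641227  0.18893033  0.03       -1.91986218  0.4712389 ]
[ 0.5339  0.1865  0.0301 -1.9295  0.4744] [-110.54989752   27.18239368] res 0.000940252091614871 head [0.558  0.2507 0.1635] axis [0.16  0.428 0.89 ] x [-0.312 -0.833  0.457] tcp [0.5588 0.2528 0.168 ]
[ 0.5338  0.1866  0.03   -1.931   0.474 ] [-110.64046817   27.15594408] res 0.0009402212052159048 head [0.5579 0.2507 0.1635] axis [0.161 0.427 0.89 ] x [-0.314 -0.833  0.456] tcp [0.5587 0.2528 0.1679]
```

```bash
cat >> h.py <<'E'
def plan(p,Rt=None):
    "shift and world rotvec (deg) from measured pose to p,Rt"
    o=ctrl.get_obs();Rc=R.from_euler('xyz',o['eef_rot'])
    rv=np.zeros(3) if Rt is None else (R.from_matrix(Rt)*Rc.inv()).as_rotvec(degrees=True)
    d=np.array(p)-o['ee_pos']; print('t',o['time_s'],'d',d.round(4),'rv',rv.round(2),'q',o['qpos'].round(2),'F',o['force'].round(1),'w',round(o['grip_width'],4),'gf',round(o['grip_force'],1))
def tool(z,y):
    z=np.array(z)/np.linalg.norm(z);y=np.array(y)-np.dot(y,z)*z;y/=np.linalg.norm(y);return np.stack([np.cross(y,z),y,z],1)
ax=np.array([.1605,.4275,.89]);hx=np.array([-.313,-.833,.4565]);tf=np.array([.5587,.2528,.168])
E
python3 -c "
from h import *
plan(tf+.09*ax,tool(-ax,-hx))"
```

```text
t 0.1 d [ 0.3592 -0.2151  0.0431] rv [-25.18  10.03   2.27] q [ 1.1   0.3   1.52  0.    1.32 -0.07] F [-0.2 -0.7 -0.6] w 0.0939 gf 0.0
```

Call:
carry_out(motion="0.0200 -0.0100 0.0200 -2.1 0.84 0.19 0;0.0300 -0.0180 0.0200 -2.1 0.84 0.19 0;0.0310 -0.0187 0.0030 -2.1 0.84 0.19 0;0.0310 -0.0187 0 -2.1 0.84 0.19 0;0.0310 -0.0187 0 -2.1 0.84 0.19 0;0.0310 -0.0187 0 -2.1 0.84 0.19 0;0.0310 -0.0187 0 -2.1 0.84 0.19 0;0.0310 -0.0187 0 -2.1 0.84 0.19 0;0.0310 -0.0187 0 -2.1 0.84 0.19 0;0.0310 -0.0187 0 -2.1 0.84 0.19 0;0.0310 -0.0187 0 -2.1 0.84 0.19 0;0.0302 -0.0181 0 -2.1 0.84 0.19 0;0 0 0 0 0 0 0;0 0 0 0 0 0 0", grip_force=30)

```text
time_s: 1.27
ee_pos: [0.5741, 0.2912, 0.2463]
eef_rot: [-2.666, -0.002, 2.78]
force: [-0.7, 1.4, -0.0]
grip_width: 0.0938
grip_force: 0.0
```

```bash
python3 -c "
from h import *
c=cam('wrist','w1.png'); print(c['K'][0,0],c['position'],c['attitude'])
plan(tf+.09*ax,tool(-ax,-hx))
W=cloud(c)
Q=(W-(tf-.005*ax))@np.stack([hx,np.cross(ax,hx),ax],1)
# foil top & shell in head frame
for lo,hi in [(.04,.052),(.03,.04)]:
    m=(Q[...,2]>lo)&(Q[...,2]<hi)&(abs(Q[...,0])<.04)&(abs(Q[...,1])<.06)
    q=Q[m];print(len(q),np.percentile(q,[2,50,98],axis=0).round(4)) if len(q) else 0
"
```

```text
332.65536414534296 [0.53916498 0.39102802 0.40523223] [-0.23470931  0.47653538  1.21005774]
t 1.3167 d [-0.0001 -0.0008  0.0007] rv [-0.01 -0.1   0.04] q [ 0.53  0.76  0.81 -0.31  1.93 -0.73] F [-0.5  0.9  0. ] w 0.094 gf 0.0
1864 [[-0.0091 -0.0233  0.0435]
 [ 0.0009 -0.0018  0.0467]
 [ 0.0106  0.0217  0.0484]]
793 [[-0.0132 -0.024   0.0302]
 [ 0.011  -0.0028  0.036 ]
 [ 0.0185  0.0223  0.0381]]
```

View pics/w1.png

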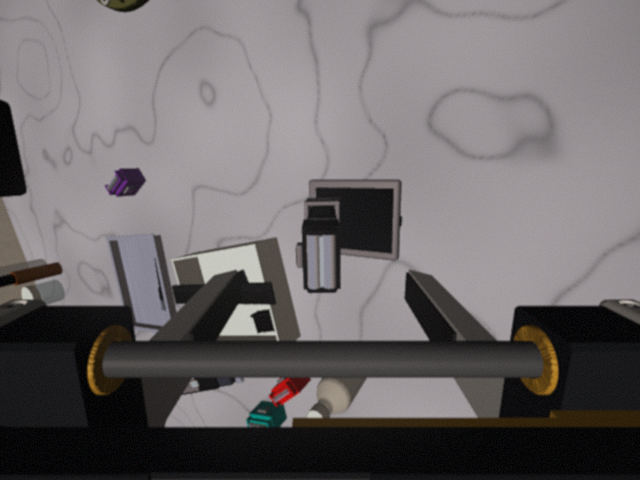

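The wrist view shows the foil head centred between the fingers at about (320,260), with the button on its left side (300,255). I'll descend along the shaver axis.

Call:
carry_out(motion="-0.0022 -0.0057 -0.0113 0 0 0 0;-0.0022 -0.0057 -0.0113 0 0 0 0;-0.0023 -0.0057 -0.0113 0 0 0 0;-0.0023 -0.0057 -0.0113 0 0 0 0;-0.0022 -0.0056 -0.0113 0 0 0 0;-0.0022 -0.0056 -0.0113 0 0 0 0;-0.0011 -0.0028 -0.0056 0 0 0 0;-0.0011 -0.0028 -0.0056 0 0 0 0;0 0 0 0 0 0 60;0 0 0 0 0 0 110;0 0 0 0 0 0 130;0 0 0 0 0 0 130", grip_force=30)

```text
time_s: 2.32
ee_pos: [0.5578, 0.253, 0.17]
eef_rot: [-2.669, 0.0, 2.782]
force: [-0.6, 0.9, 0.6]
grip_width: 0.0707
grip_force: 0.0
```

```bash
python3 -c "
from h import *
plan(tf,tool(-ax,-hx))"
```

```text
t 2.3167 d [ 0.0009 -0.0002 -0.002 ] rv [-0.06  0.03 -0.02] q [ 0.5   0.71  1.08 -0.31  1.72 -0.7 ] F [-0.6  0.9  0.6] w 0.0707 gf 0.0
```

Call:
carry_out(motion="0 0 0 0 0 0 255;0 0 0 0 0 0 255;0 0 0 0 0 0 255;0 0 0 0 0 0 255;0 0 0 0 0 0 255;0 0 0 0 0 0 255;0 0 0 0 0 0 255;0 0 0 0 0 0 255;0 0 0 0 0 0 255", grip_force=35)

```text
time_s: 3.07
ee_pos: [0.5577, 0.2526, 0.1695]
eef_rot: [-2.668, -0.0, 2.782]
force: [-0.1, -0.2, 1.3]
grip_width: 0.0279
grip_force: 34.9
```

Call:
carry_out(motion="0.0003 0.0009 0.0018 0 0 0 255;0.0005 0.0013 0.0027 0 0 0 255;0.0006 0.0017 0.0036 0 0 0 255;0.0006 0.0017 0.0036 0 0 0 255;0.0007 0.0017 0.0036 0 0 0 255;0.0006 0.0017 0.0036 0 0 0 255;0.0006 0.0017 0.0036 0 0 0 255;0.0007 0.0017 0.0036 0 0 0 255;0.0013 0.0034 0.0071 0 0 0 255;0.0013 0.0034 0.0071 0 0 0 255;0 0 0 0 0 0 255")

```text
time_s: 3.98
ee_pos: [0.5654, 0.2726, 0.2116]
eef_rot: [-2.67, 0.001, 2.783]
force: [-0.4, -0.0, -0.5]
grip_width: 0.0276
grip_force: 34.9
```

```bash
python3 -c "
from h import *
plan(tf+.05*ax)
c=cam('scene');I=c['pixels'][230:410,380:560,::-1];cv2.imwrite('pics/s2.png',cv2.resize(I,None,fx=3,fy=3))"
```

```text
t 3.9833 d [0.0013 0.0015 0.0009] rv [0. 0. 0.] q [ 0.52  0.72  0.96 -0.31  1.83 -0.72] F [-0.4 -0.  -0.5] w 0.0276 gf 34.9
```

View pics/s2.png

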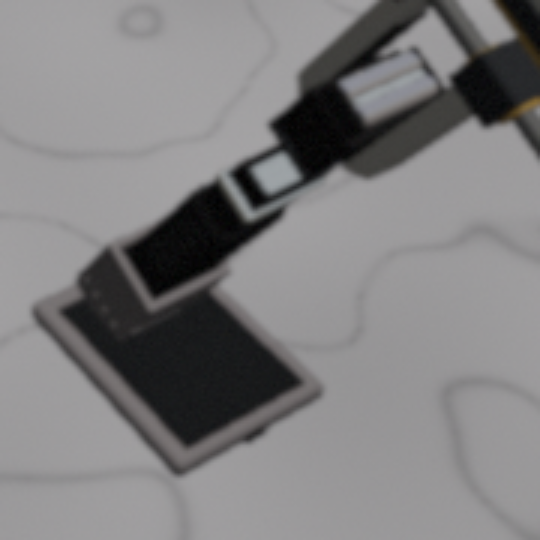

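The head is off (at about (350,100) in the crop) and the body is still seated with its stub at (270,175). Next, the tray.

```bash
cat >> h.py <<'E'
ey=np.array([.182,.983,0]);ex=np.array([.983,-.182,0]);tc=np.array([.543,-.2615,0])
E
python3 -c "
from h import *
plan(tc+.045*ex-.015*ey+[0,0,.16],tool([0,0,-1],ey))"
```

```text
t 4.0333 d [ 0.0193 -0.5567 -0.0507] rv [26.12 -7.22  9.91] q [ 0.52  0.72  0.96 -0.31  1.83 -0.72] F [-0.4 -0.1  0.4] w 0.0278 gf 34.9
```

Call:
carry_out(motion="0 0.005 0.02 0 0 0 255;0 0 0.02 0 0 0 255;0 -0.015 0.02 1.63 -0.45 0.62 255;0.0012 -0.034 0 1.63 -0.45 0.62 255;0.0012 -0.036 0 1.63 -0.45 0.62 255;0.0012 -0.036 0 1.63 -0.45 0.62 255;0.0012 -0.036 0 1.63 -0.45 0.62 255;0.0012 -0.036 0 1.63 -0.45 0.62 255;0.0012 -0.036 -0.01 1.63 -0.45 0.62 255;0.0012 -0.036 -0.01 1.63 -0.45 0.62 255;0.0012 -0.036 -0.01 1.63 -0.45 0.62 255;0.0012 -0.036 -0.01 1.63 -0.45 0.62 255;0.0012 -0.036 -0.01 1.63 -0.45 0.62 255;0.0012 -0.036 -0.01 1.63 -0.45 0.62 255;0.0012 -0.036 -0.01 1.63 -0.45 0.62 255;0.0012 -0.036 -0.01 1.63 -0.45 0.62 255;0.0012 -0.036 -0.01 1.63 -0.45 0.62 255;0.0012 -0.036 -0.01 1.63 -0.45 0.62 255;0 -0.007 -0.01 0 0 0 255;0 0 0 0 0 0 255")

```text
time_s: 5.7
ee_pos: [0.5813, -0.2854, 0.1569]
eef_rot: [-3.141, -0.005, 2.955]
force: [-0.7, 0.1, -0.7]
grip_width: 0.0277
grip_force: 34.9
```

```bash
python3 -c "
from h import *
plan(tc+.045*ex-.015*ey+[0,0,.03],tool([0,0,-1],ey))
c=cam('wrist','w2.png');W=cloud(c)
for v in (100,200,300,400): print([tuple(W[v,u].round(3)) for u in (150,250,350,450)])
# head bottom estimate
"
```

```text
t 5.7 d [ 0.0032  0.001  -0.1269] rv [ 0.01 -0.29  0.18] q [-0.51  0.56  1.27 -0.    1.32 -1.9 ] F [-0.7  0.1 -0.7] w 0.0277 gf 34.9
[(np.float64(0.426), np.float64(-0.423), np.float64(0.0)), (np.float64(0.443), np.float64(-0.33), np.float64(-0.001)), (np.float64(0.461), np.float64(-0.238), np.float64(0.003)), (np.float64(0.478), np.float64(-0.145), np.float64(-0.002))]
[(np.float64(0.516), np.float64(-0.452), np.float64(-0.002)), (np.float64(0.535), np.float64(-0.352), np.float64(-0.001)), (np.float64(0.553), np.float64(-0.253), np.float64(0.003)), (np.float64(0.572), np.float64(-0.154), np.float64(-0.0))]
[(np.float64(0.62), np.float64(-0.484), np.float64(-0.0)), (np.float64(0.64), np.float64(-0.378), np.float64(-0.0)), (np.float64(0.578), np.float64(-0.273), np.float64(0.188)), (np.float64(0.679), np.float64(-0.165), np.float64(-0.0))]
[(np.float64(0.553), np.float64(-0.316), np.float64(0.278)), (np.float64(0.559), np.float64(-0.298), np.float64(0.275)), (np.float64(0.784), np.float64(-0.292), np.float64(-0.002)), (np.float64(0.565), np.float64(-0.257), np.float64(0.278))]
```

View pics/w2.png

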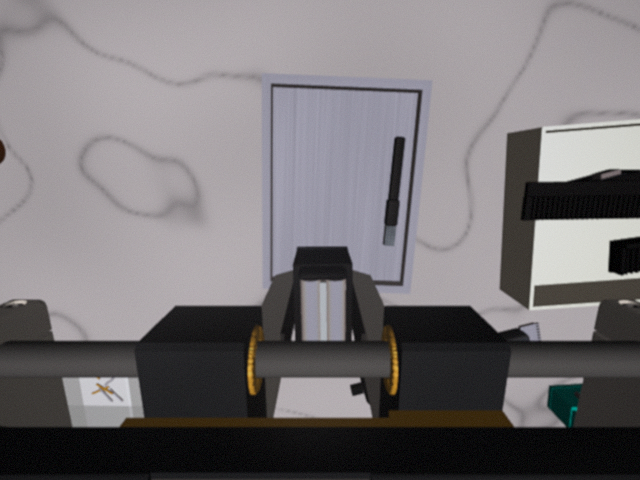

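The head is held upright at about (323,270). The tray corners show at (264,75), (431,82) and (410,292), with the brush at (395,190).

```bash
python3 -c "
from h import *
c=np.load('last_wrist.npz')
A=[ray(c,u,v,.019) for u,v in [(264,75),(431,82),(410,292),(263,288)]]
print(np.round(A,4),np.round((A[0]+A[2])/2,4),np.degrees(np.arctan2(*(A[2]-A[1])[[1,0]])),np.degrees(np.arctan2(*(A[3]-A[0])[[1,0]])))
print(ray(c,400,137,.01),ray(c,390,245,.01))
for P in (A[0],A[2],ray(c,400,137,.01),ray(c,390,245,.01)): print((P-tc)@ex,(P-tc)@ey)
"
```

```text
[[ 0.4298 -0.3101  0.019 ]
 [ 0.4625 -0.1674  0.019 ]
 [ 0.6539 -0.2102  0.019 ]
 [ 0.6222 -0.3556  0.019 ]] [ 0.5419 -0.2602  0.019 ] -12.599907700753489 -13.292440596844008
[ 0.50289198 -0.19815907  0.01      ] [ 0.60412695 -0.22183803  0.01      ]
-0.10244114670046871 -0.06841997744144257
0.09971423486726588 0.0706175870495233
-0.0509542366497585 0.05496447314585364
0.05286931757962735 0.05011281762857764
```

Call:
carry_out(motion="0.001 0.001 -0.02 0 -0.1 -1 255;0.001 0.001 -0.03 0 -0.1 -1 255;0.001 0 -0.03 0 -0.1 0 255;0 0 -0.025 0 0 0 255;0 0 -0.015 0 0 0 255;0 0 -0.01 0 0 0 255;0 0 -0.006 0 0 0 255;0 0 -0.004 0 0 0 255;0 0 -0.003 0 0 0 255;0 0 0 0 0 0 255;0 0 0 0 0 0 255")

```text
time_s: 6.67
ee_pos: [0.5862, -0.2813, 0.0175]
eef_rot: [-3.14, 0.005, 2.924]
force: [-0.9, 0.1, -0.5]
grip_width: 0.028
grip_force: 34.9
```

Call:
carry_out(motion="0 0 -0.002 0 0 0 255;0 0 -0.002 0 0 0 255;0 0 -0.002 0 0 0 255;0 0 -0.001 0 0 0 255;0 0 -0.001 0 0 0 255;0 0 0 0 0 0 255")

```text
time_s: 7.17
ee_pos: [0.5858, -0.2811, 0.0085]
eef_rot: [-3.141, 0.004, 2.924]
force: [-0.2, -0.5, -1.4]
grip_width: 0.0279
grip_force: 34.9
```

Call:
carry_out(motion="0 0 -0.0005 0 0 0 255;0 0 0 0 0 0 255;0 0 0 0 0 0 255")

```text
time_s: 7.42
ee_pos: [0.5859, -0.2812, 0.0083]
eef_rot: [-3.141, 0.004, 2.924]
force: [-0.4, -0.1, -1.0]
grip_width: 0.0281
grip_force: 34.9
```

Call:
carry_out(motion="0 0 -0.0006 0 0 0 255;0 0 -0.0005 0 0 0 255;0 0 0 0 0 0 255")

```text
time_s: 7.67
ee_pos: [0.586, -0.2812, 0.0073]
eef_rot: [-3.141, 0.004, 2.924]
force: [0.1, 0.1, 1.2]
grip_width: 0.0278
grip_force: 34.9
```

Call:
carry_out(motion="0 0 -0.0006 0 0 0 255;0 0 0 0 0 0 255;0 0 0 0 0 0 255")

```text
time_s: 7.92
ee_pos: [0.586, -0.2813, 0.0071]
eef_rot: [-3.14, 0.004, 2.924]
force: [-1.4, 1.2, 5.0]
grip_width: 0.0277
grip_force: 35.0
```

Call:
carry_out(motion="0 0 0 0 0 0 165;0 0 0 0 0 0 150;0 0 0 0 0 0 125;0 0 0 0 0 0 125;0 0 0 0 0 0 125")

```text
time_s: 8.33
ee_pos: [0.5858, -0.2811, 0.0063]
eef_rot: [-3.141, 0.004, 2.924]
force: [0.9, -0.0, 0.1]
grip_width: 0.0479
grip_force: 0.0
```

```bash
python3 -c "
from h import *
plan([.5988,.0326,.13],tool([0,0,-1],[.988,-.156,0]))"
```

```text
t 8.3333 d [0.013  0.3137 0.1237] rv [ 2.200e-01  8.000e-02 -8.652e+01] q [-0.5   0.73  1.37  0.    1.04 -1.86] F [ 0.9 -0.   0.1] w 0.0479 gf 0.0
```

Call:
carry_out(motion="0 0 0.006 0 0 0 125;0 0 0.012 0 0 0 125;0 0 0.035 0 0 0 125;0 0 0.036 0 0 0 125;0 0 0.035 0 0 0 125;0.001 0.0241 0 0 0 -6.66 125;0.001 0.0241 0 0 0 -6.66 125;0.001 0.0241 0 0 0 -6.66 125;0.001 0.0241 0 0 0 -6.66 125;0.001 0.0241 0 0 0 -6.66 125;0.001 0.0241 0 0 0 -6.66 125;0.001 0.0241 0 0 0 -6.66 125;0.001 0.0241 0 0 0 -6.66 125;0.001 0.0241 0 0 0 -6.66 125;0.001 0.0241 0 0 0 -6.66 125;0.001 0.0241 0 0 0 -6.66 125;0.001 0.0241 0 0 0 -6.66 125;0.001 0.0241 0 0 0 -6.66 125;0 0 0 0 0 0 125")

```text
time_s: 9.92
ee_pos: [0.599, 0.0357, 0.1319]
eef_rot: [3.141, 0.003, 1.407]
force: [-0.3, -0.6, -0.5]
grip_width: 0.0478
grip_force: 0.0
```

```bash
python3 -c "
from h import *
plan([.5988,.0326,.052],tool([0,0,-1],[.988,-.156,0]))
c=cam('wrist','w3.png')
t=cam('top');W=cloud(t);m=(W[...,2]>.03)&(W[...,2]<.07)&(W[...,1]<-.18)&(W[...,0]>.45)&(W[...,0]<.7);print('foil in tray',m.sum(),np.nanpercentile(W[m],[5,50,95],axis=0).round(3))
"
```

```text
t 9.9167 d [-0.0002 -0.0031 -0.0799] rv [ 0.18 -0.02  0.39] q [-0.    0.48  1.45 -0.    1.21  0.16] F [-0.3 -0.6 -0.5] w 0.0478 gf 0.0
foil in tray 976 [[ 0.483 -0.605  0.031]
 [ 0.646 -0.471  0.041]
 [ 0.69  -0.267  0.049]]
```

View pics/w3.png

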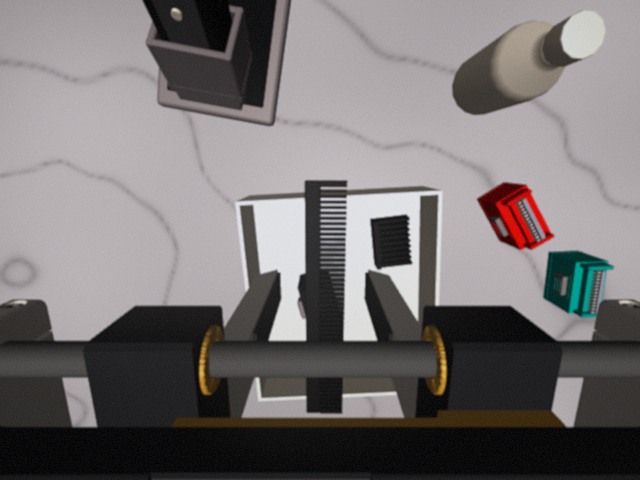

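The comb is centred between the fingers at about (325,295), and the trimmer is to the other side at about (303,295). I'll descend and grip the comb.

Call:
carry_out(motion="0 -0.001 -0.02 0 0 0 125;0 -0.001 -0.025 0 0 0 125;0 -0.001 -0.02 0 0 0 125;0 0 -0.01 0 0 0 125;0 0 -0.006 0 0 0 125;0 0 0 0 0 0 125;0 0 0 0 0 0 255;0 0 0 0 0 0 255;0 0 0 0 0 0 255;0 0 0 0 0 0 255;0 0 0 0 0 0 255", grip_force=15)

```text
time_s: 10.93
ee_pos: [0.5995, 0.0291, 0.0507]
eef_rot: [3.141, 0.004, 1.413]
force: [-1.2, -0.3, 6.2]
grip_width: 0.0317
grip_force: 15.0
```

Call:
carry_out(motion="0 0 0.004 0 0 0 255;0 0 0.012 0 0 0 255;0 0 0.025 0 0 0 255;0 0 0.02 0 0 0 255;-0.02 0 0 0 0 0 255;-0.03 0 0 0 0 0 255;-0.03 0 0 0 0 0 255;-0.03 0 0 0 0 0 255;-0.03 0 0 0 0 0 255;-0.03 0 -0.01 0 0 0 255;-0.02 0 -0.02 0 0 0 255;0 0 -0.03 0 0 0 255;0 0 -0.025 0 0 0 255;0 0 -0.01 0 0 0 255;0 0 0 0 0 0 255;0 0 0 0 0 0 255")

```text
time_s: 12.27
ee_pos: [0.4091, 0.0291, 0.0162]
eef_rot: [-3.141, 0.004, 1.413]
force: [-1.1, 0.1, -0.2]
grip_width: 0.0315
grip_force: 15.0
```

Call:
carry_out(motion="0 0 -0.006 0 0 0 255;0 0 -0.004 0 0 0 255;0 0 -0.002 0 0 0 255;0 0 -0.001 0 0 0 255;0 0 0 0 0 0 255;0 0 0 0 0 0 255")

```text
time_s: 12.77
ee_pos: [0.409, 0.0291, 0.0027]
eef_rot: [-3.141, 0.004, 1.413]
force: [0.2, -0.7, 0.0]
grip_width: 0.0316
grip_force: 15.0
```

Call:
carry_out(motion="0 0 -0.0012 0 0 0 255;0 0 0 0 0 0 180;0 0 0 0 0 0 140;0 0 0 0 0 0 110;0 0 0 0 0 0 110;0 0 0.005 0 0 0 80;0 0 0.01 0 0 0 60;0 0 0.035 0 0 0 60;0 0 0.04 0 0 0 60;0 0 0.04 0 0 0 60")

```text
time_s: 13.6
ee_pos: [0.4081, 0.0291, 0.1331]
eef_rot: [-3.139, 0.004, 1.413]
force: [0.3, 0.1, -1.0]
grip_width: 0.0717
grip_force: 0.0
```

```bash
python3 -c "
from h import *
plan([.584,-.021,.13],tool([0,0,-1],[.092,-.9955,0]))"
```

```text
t 13.6 d [ 0.1759 -0.0501 -0.0031] rv [ 7.000e-02 -2.800e-01 -7.568e+01] q [-0.02  0.07  1.98 -0.    1.1   0.14] F [ 0.3  0.1 -1. ] w 0.0717 gf 0.0
```

Call:
carry_out(motion="0.015 -0.0042 0 0 0 -6.3 60;0.015 -0.0042 0 0 0 -6.3 60;0.015 -0.0042 0 0 0 -6.3 60;0.015 -0.0042 0 0 0 -6.3 60;0.015 -0.0042 0 0 0 -6.3 60;0.015 -0.0042 0 0 0 -6.3 60;0.015 -0.0042 0 0 0 -6.3 60;0.015 -0.0042 0 0 0 -6.3 60;0.015 -0.0042 0 0 0 -6.3 60;0.015 -0.0042 0 0 0 -6.3 60;0.015 -0.0042 0 0 0 -6.3 60;0.012 -0.0042 0 0 0 -6.3 60;0 0 0 0 0 0 60;0 0 0 0 0 0 60")

```text
time_s: 14.77
ee_pos: [0.5856, -0.0213, 0.1312]
eef_rot: [-3.14, 0.005, 0.097]
force: [-0.5, 0.7, 0.2]
grip_width: 0.0716
grip_force: 0.0
```

```bash
python3 -c "
from h import *
plan([.584,-.021,.13],tool([0,0,-1],[.092,-.9955,0]))
c=cam('wrist','w4.png');W=cloud(c)
m=(W[...,2]>.03)&(W[...,2]<.06)&(abs(W[...,0]-.584)<.045)&(abs(W[...,1]+.021)<.06)
q=W[m]
r=cv2.minAreaRect((q[:,:2]*1000).astype(np.float32));print(m.sum(),r,np.median(q,0),q.max(0))
I=c['pixels'][:,:,::-1].copy();cv2.imwrite('pics/w4.png',cv2.resize(I[200:440,200:440],None,fx=2.4,fy=2.4,interpolation=2))
"
```

```text
t 14.7667 d [-0.0016  0.0003 -0.0012] rv [-0.04 -0.26 -0.26] q [-0.1   0.45  1.49  0.    1.2   1.37] F [-0.5  0.7  0.2] w 0.0716 gf 0.0
2027 ((583.6500854492188, -21.325054168701172), (33.77752685546875, 47.60789489746094), 4.748408317565918) [ 0.58905308 -0.0211999   0.0433973 ] [0.60233021 0.00373802 0.05119705]
```

View pics/w4.png

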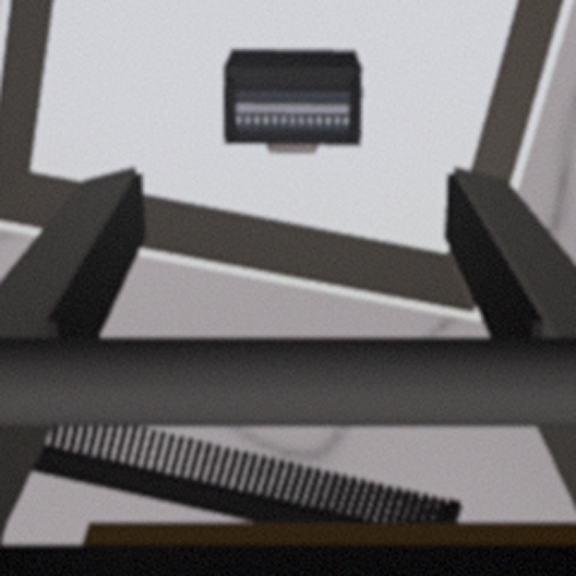

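The trimmer sits between the fingers, square to them, at (292,97) in the crop. I'll descend and grip it across its 48 mm width, which avoids the button.

Call:
carry_out(motion="0.0005 0 -0.02 0 0 0 60;0 0 -0.03 0 0 0 60;0 0 -0.03 0 0 0 60;0 0 -0.02 0 0 0 60;0 0 -0.012 0 0 0 60;0 0 -0.006 0 0 0 60;0 0 0 0 0 0 60;0 0 0 0 0 0 255;0 0 0 0 0 0 255;0 0 0 0 0 0 255;0 0 0 0 0 0 255;0 0 0 0 0 0 255;0 0 0 0 0 0 255;0 0 0 0 0 0 255", grip_force=25)

```text
time_s: 15.98
ee_pos: [0.5868, -0.0213, 0.0142]
eef_rot: [-3.141, 0.003, 0.094]
force: [-1.6, 0.5, 6.5]
grip_width: 0.0482
grip_force: 25.0
```

```bash
python3 -c "
from h import *
c=np.array([.542,-.260,0]);a=np.radians(-12.8);X=np.array([np.cos(a),np.sin(a),0]);Y=np.array([-np.sin(a),np.cos(a),0])
print('foil at',(np.array([.586,-.2813,0])-c)@X,(np.array([.586,-.2813,0])-c)@Y)
plan(c-.035*X-.017*Y+[0,0,.12],tool([0,0,-1],-Y))"
```

```text
foil at 0.04762555458873936 -0.011022547351451938
t 15.9833 d [-0.0827 -0.2475  0.1058] rv [ -0.06  -0.15 -18.17] q [-0.1   0.6   1.57  0.    0.97  1.38] F [-1.6  0.5  6.5] w 0.0482 gf 25.0
```

Call:
carry_out(motion="0 0 0.004 0 0 0 255;0 0 0.012 0 0 0 255;0 0 0.03 0 0 0 255;0 0 0.035 0 0 0 255;0 0 0.025 0 0 0 255;-0.0083 -0.0248 0 0 0 -1.82 255;-0.0083 -0.0248 0 0 0 -1.82 255;-0.0083 -0.0248 0 0 0 -1.82 255;-0.0083 -0.0248 0 0 0 -1.82 255;-0.0083 -0.0248 0 0 0 -1.82 255;-0.0083 -0.0248 0 0 0 -1.82 255;-0.0083 -0.0248 0 0 0 -1.82 255;-0.0083 -0.0248 0 0 0 -1.82 255;-0.0083 -0.0248 0 0 0 -1.82 255;-0.0083 -0.0248 0 0 0 -1.82 255;0 0 0 0 0 0 255;0 0 0 0 0 0 255")

```text
time_s: 17.4
ee_pos: [0.503, -0.2702, 0.12]
eef_rot: [-3.141, 0.003, -0.226]
force: [0.2, 0.0, -1.1]
grip_width: 0.0479
grip_force: 25.0
```

```bash
python3 -c "
from h import *
c=np.array([.542,-.260,0]);a=np.radians(-12.8);X=np.array([np.cos(a),np.sin(a),0]);Y=np.array([-np.sin(a),np.cos(a),0])
plan(c-.035*X-.017*Y+[0,0,.02],tool([0,0,-1],-Y))
c=cam('wrist','w5.png');cv2.imwrite('pics/w5.png',cv2.resize(c['pixels'][:,:,::-1],(560,420)))"
```

```text
t 17.4 d [ 0.0011  0.0013 -0.1   ] rv [-0.1  -0.18  0.14] q [-0.56  0.43  1.55 -0.    1.16  1.24] F [ 0.2  0.  -1.1] w 0.0479 gf 25.0
```

View pics/w5.png

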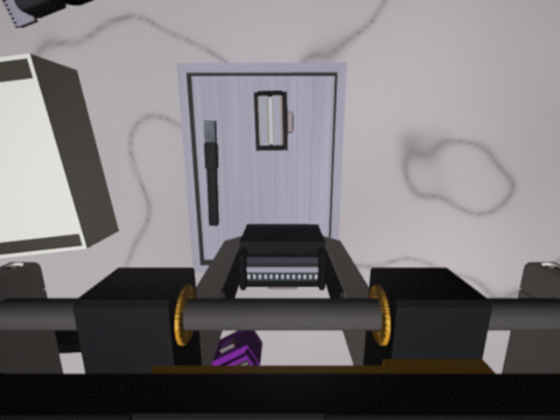

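The foil head stands upright in the tray at (271,120), the brush hasn't moved (210,170), and the trimmer is held at (282,260). I'll lower it now.

Call:
carry_out(motion="0.001 0.001 -0.02 0 0 0 255;0 0 -0.03 0 0 0 255;0 0 -0.025 0 0 0 255;0 0 -0.015 0 0 0 255;0 0 -0.008 0 0 0 255;0 0 -0.003 0 0 0 255;0 0 -0.002 0 0 0 255;0 0 -0.001 0 0 0 255;0 0 0 0 0 0 255;0 0 0 0 0 0 255")

```text
time_s: 18.28
ee_pos: [0.5048, -0.2685, 0.0162]
eef_rot: [-3.141, 0.003, -0.224]
force: [0.5, 0.5, -1.1]
grip_width: 0.0479
grip_force: 25.0
```

Call:
carry_out(motion="0 0 -0.001 0 0 0 255;0 0 -0.001 0 0 0 255;0 0 0 0 0 0 255;0 0 0 0 0 0 255")

```text
time_s: 18.62
ee_pos: [0.5044, -0.2683, 0.0134]
eef_rot: [-3.141, 0.004, -0.224]
force: [0.0, 0.1, -0.9]
grip_width: 0.0479
grip_force: 25.0
```

Call:
carry_out(motion="0 0 -0.0006 0 0 0 255;0 0 0 0 0 0 255;0 0 0 0 0 0 255")

```text
time_s: 18.87
ee_pos: [0.5044, -0.2683, 0.0132]
eef_rot: [-3.141, 0.004, -0.224]
force: [-2.0, 0.6, 5.0]
grip_width: 0.0481
grip_force: 25.0
```

Call:
carry_out(motion="0 0 -0.0006 0 0 0 255;0 0 0 0 0 0 255;0 0 0 0 0 0 255")

```text
time_s: 19.12
ee_pos: [0.5045, -0.2683, 0.0132]
eef_rot: [-3.141, 0.004, -0.224]
force: [-5.5, 3.2, 13.0]
grip_width: 0.0477
grip_force: 25.0
```

Call:
carry_out(motion="0 0 0.0006 0 0 0 255;0 0 0 0 0 0 120;0 0 0 0 0 0 90;0 0 0 0 0 0 90;0 0 0 0 0 0 90;0 0 0 0 0 0 90;0 0 0.005 0 0 0 90;0 0 0.015 0 0 0 90;0 0 0.04 0 0 0 90;0 0 0.04 0 0 0 90;0 0 0.04 0 0 0 90;-0.02 0.03 0.03 0 0 0 90;-0.03 0.03 0.03 0 0 0 90;-0.03 0.03 0 0 0 0 90;-0.03 0.03 0 0 0 0 90;0 0 0 0 0 0 90")

```text
time_s: 20.45
ee_pos: [0.3995, -0.155, 0.2036]
eef_rot: [-3.14, 0.005, -0.223]
force: [-0.0, -0.2, 0.7]
grip_width: 0.0605
grip_force: 0.0
```

```bash
python3 -c "
from h import *
c=cam('scene');cv2.imwrite('pics/f.png',cv2.resize(c['pixels'][170:420,130:510,::-1],None,fx=2,fy=2,interpolation=2))
o=ctrl.get_obs();print(o['force'],o['ee_pos'])"
```

```text
[ 1.07746595 -0.40035285 -0.41884881] [ 0.4020202  -0.15696599  0.20433625]
```

View pics/f.png

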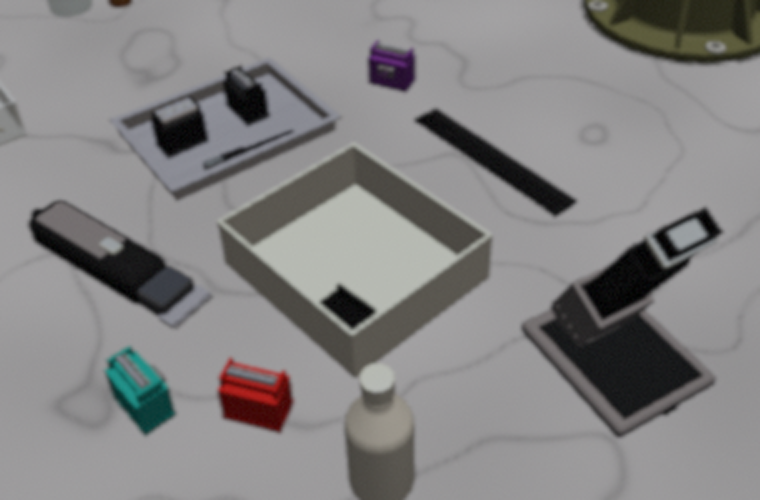

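Both heads stand upright in the tray at (180,125) and (246,95). The comb lies flat at (495,160) and the shaver body is seated. I'm handing in.

```bash
python3 -c "
from h import *
print(ctrl.hand_in())"
```

```text
the job is handed in; nothing more can be done
None
```

Both heads now stand upright, cutters up, on the tray floor; the comb lies flat on the table, the shaver body is still seated in its stand, and the job was handed in at about 20.5 s of the 61 s limit.

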